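# Comb stirring rods into a row in the lab tray

## Task

Take the black rake off its cork rest and comb the five scattered square white stirring rods along the grey tray until they lie side by side, parallel, against the aluminium fence; with the rake press the row snug against the fence for a good half second at about 10 N, never over 20 N: the rods are brittle. Handle the rods only with the rake, then stand it upright on its rest again, leaving the row tidy and the bottle, jar and vial alone.

Things in the scene. Friction and masses are not known exactly. Their poses are not given: they have to be found in the camera images.
- tray: fixed grey plastic tray, 400 (its x) by 200 mm (y); origin under its centre on the bench. Floor top 4 mm above the bench; walls 5 mm thick, tops 14 mm above the bench. The fence crosses it near the +x end; rods lie scattered between, the -x end (about 42 mm inside the wall) is free to set the rake down
- fence: the fence's two fixed slotted strips on the tray's long walls. Origin on the tray floor, mid-width; x points like the tray's. The aluminium bar (working face along y, 186 mm long, 12 thick, 14 high, stands on the floor, rigid) is clamped in the slots: its face, towards the rods, lies anywhere from x = 0 to x = -16 mm here. This is not measured: find it by feel or sight
- rod0: square white ceramic stirring rod, a plain square bar 8 by 8 mm in section and 110 mm long, 22 g, brittle; origin at its middle on its axis, its y axis runs along its length; it lies flat and loose on the tray floor
- rod1: square white ceramic stirring rod, a plain square bar 8 by 8 mm in section and 110 mm long, 22 g, brittle; origin at its middle on its axis, its y axis runs along its length; it lies flat and loose on the tray floor
- rod2: square white ceramic stirring rod, a plain square bar 8 by 8 mm in section and 110 mm long, 22 g, brittle; origin at its middle on its axis, its y axis runs along its length; it lies flat and loose on the tray floor
- rod3: square white ceramic stirring rod, a plain square bar 8 by 8 mm in section and 110 mm long, 22 g, brittle; origin at its middle on its axis, its y axis runs along its length; it lies flat and loose on the tray floor
- rod4: square white ceramic stirring rod, a plain square bar 8 by 8 mm in section and 110 mm long, 22 g, brittle; origin at its middle on its axis, its y axis runs along its length; it lies flat and loose on the tray floor
- rake: black comb-like rake, 200 g, standing on its teeth; origin at tooth-tip height, in the middle. Head plate 30 (x) by 150 mm (y), 20 to 28 mm above the tips; 6 mm steel teeth in two staggered rows, 20 mm apart, outer tooth faces at x = +12 and -12 mm; on top a grip block 18 thick (x), 44 wide (y), 28 to 73 mm above the tips. Either side may lead
- rest: fixed brown cork pad on the bench, 60 (x) by 190 mm (y), 3 mm thick, where the rake stands; origin under its centre; the rake's y runs along the pad's y
- amber_bottle: bystander: amber bottle with black cap, 72 mm wide, 150 mm high; origin under its foot
- jar: bystander: small amber jar with black cap, 56 mm wide, 75 mm high; origin under its foot
- vial: bystander: small clear vial with black cap, 28 mm wide, 70 mm high; origin under its foot
Mind the look-alikes: they are no part of the job. Of the things like the rake, leave any that is green or turquoise; of the rest the smaller one is meant.

How it is judged:
On the way, in this order (a step that is already met when the one before it is completed fails the run):
1. the rake is lifted off its rest (height (world z) of rake above 0.012 m and contact force between rake and rest below 0.1 N), for 0.1 s.
2. all five rods lie in a parallel row at the fence and the rake presses the row against it with 6 to 20 N (x of rod0 in the frame of fence between -0.058 and 0 m and z of each of rod0, rod1, rod2, rod3, rod4 in the frame of fence below 0.008 m and angle between the y axis of each of rod0, rod1, rod2, rod3, rod4 and the y axis of fence, either way round below 0.09 rad and x of rod1 in the frame of fence between -0.058 and 0 m and x of rod2 in the frame of fence between -0.058 and 0 m and x of rod3 in the frame of fence between -0.058 and 0 m and x of rod4 in the frame of fence between -0.058 and 0 m and x of each of rod0, rod2, rod3, rod4 in the frame of rod1 below 0.042 m and x of each of rod0, rod1, rod3, rod4 in the frame of rod2 below 0.042 m and x of each of rod0, rod1, rod2, rod4 in the frame of rod3 below 0.042 m and x of each of rod0, rod1, rod2, rod3 in the frame of rod4 below 0.042 m and x of each of rod1, rod2, rod3, rod4 in the frame of rod0 below 0.042 m and contact force between fence and anything else between 6 and 20 N and horizontal distance between rake and fence below 0.1 m), for 0.3 s.
At the end, for the whole second after the job is handed in: The rods lie at rest on the tray floor, middles at most 58 mm before the fence's origin, parallel to the bar within 0.09 rad, no two middles over 42 mm apart across the row; the rake stands upright at rest on its cork rest, within 30 mm of its centre and 0.3 rad of its direction (x of rod0 in the frame of fence between -0.058 and 0 m and z of each of rod0, rod1, rod2, rod3, rod4 in the frame of fence below 0.008 m and angle between the y axis of each of rod0, rod1, rod2, rod3, rod4 and the y axis of fence, either way round below 0.09 rad and x of rod1 in the frame of fence between -0.058 and 0 m and x of rod2 in the frame of fence between -0.058 and 0 m and x of rod3 in the frame of fence between -0.058 and 0 m and x of rod4 in the frame of fence between -0.058 and 0 m and x of each of rod0, rod2, rod3, rod4 in the frame of rod1 below 0.042 m and x of each of rod0, rod1, rod3, rod4 in the frame of rod2 below 0.042 m and x of each of rod0, rod1, rod2, rod4 in the frame of rod3 below 0.042 m and x of each of rod0, rod1, rod2, rod3 in the frame of rod4 below 0.042 m and x of each of rod1, rod2, rod3, rod4 in the frame of rod0 below 0.042 m and linear speed of each of rod0, rod1, rod2, rod3, rod4, rake below 0.01 m/s and horizontal distance between rake and rest below 0.03 m and angle between rake's own z axis and vertical below 0.08 rad and height (world z) of rake below 0.006 m and angle between the y axis of rake and the y axis of rest, either way round below 0.3 rad); the robot touches nothing.
It fails at once if the fence is pressed (through the rods or directly) with more than 20 N (contact force between fence and anything else above 20 N).
It fails at once if a rod is pressed by the rake with more than 20 N (contact force between rake and rod0 above 20 N or contact force between rake and rod1 above 20 N or contact force between rake and rod2 above 20 N or contact force between rake and rod3 above 20 N or contact force between rake and rod4 above 20 N).
It fails at once if a rod is touched by the robot itself (contact force between any of rod0, rod1, rod2, rod3, rod4 and the fingers above 0.3 N or contact force between any of rod0, rod1, rod2, rod3, rod4 and the arm above 0.3 N).
It fails at once if the fence is pushed by the robot itself (contact force between fence and the fingers above 0.5 N or contact force between fence and the arm above 0.5 N).
It fails at once if the bottle, jar or vial is moved or tipped (distance of any of amber_bottle, jar, vial from where it was at the start of the episode above 0.02 m or angle between any of amber_bottle, jar, vial's own z axis and vertical above 0.3 rad).
It also fails if it takes over 66 s, if anything falls off the work surface, if the arm or the gripper's body presses on something with over 40 N, if the wrist force passes 120 N, or if a joint passes its speed limit or range.

## Robot

A 7-joint arm with a two-finger parallel gripper is mounted at the origin on the work surface. World frame = base frame: x ahead of the robot, y to its left, z up, the work surface at z = 0. Lengths are in m, angles in rad, forces in N, time in s.
With the tool pointing down it reaches from about 0.4 to 0.875 m from the base axis. Payload 4.4 kg.
Tool frame: the origin (TCP) lies midway between the tips of the shut fingers; the grasp point (between the pads) lies 19 mm behind it; z points along the fingers, y is the line along which they close (so a half turn about z gives the same grasp; the last joint's range is limited). The gripper opens to 85 mm and grips with 20 to 120 N. Pads are 22 mm wide; open, the fingers measure 114 mm over their backs; the gripper's body (76 mm by 85 mm) begins 54 mm behind the grasp point. The pads swing forward as they close: fully open they stand 13 mm farther back than shut.
Start: joints at [1.232, 0.628, 0.038, 1.517, -0.027, 0.996, -0.02], TCP at [0.175, -0.626, 0.231] pointing down, gripper open.
Joint ranges: [-3.06, 3.06], [-0.37, 2.12], [-1.25, 1.32], [0.18, 2.47], [-1.1, 4.24], [0.23, 1.98], [-2.94, 2.94]. Speed limits (rad/s): [2.57, 2.57, 3.14, 3.14, 3.14, 3.14, 3.14].

## Interface

Orientations are given as a unit quaternion [w, x, y, z].
In Python, from cell import ctrl gives the robot as it stands.
- The arm moves only by the tool carry_out, never from a script. Its argument "plan" is a list of rows, each an object with "travel": the shift along the tool's x, y, z in cm, a list of three; "spin": the turn about the tool's z in degrees; "claw": the gripper's target within -1 to 1 (shut at 1, half-way at 0, fully open at -1). A call has 1 to 10 rows; each row is the pose to reach, as a shift and turn from the pose commanded when the call began, along the tool's axes at that moment; what a row does not reach only later rows make up. A row lasts 1/8 s, in which the tool goes at most 62.5 mm and 10.7 degrees, less where a joint would pass 70% of its speed; a pose out of reach is approached as far as the arm can. A call with a gripper value outside its range is refused whole. The fingers move at their own pace and stop on an object; "force" is the grip in N (left out, the last holds). Time passes only in rows, so rows that repeat a pose let the fingers close. It gives the time, the measured TCP pose, the force, the opening and the grip force at its end, in the units of the state.
- ctrl.observe(): the state, without advancing time (a new reading comes with each control period).
- ctrl.camera(name): name is "scene" or "top" or "wrist"; returns the picture (400x640x3 uint8, red, green, blue); there is no depth.
- ctrl.get_calibration(name): a dict with "K" (3x3 intrinsics, pixels), "k1" (the pictures are not rectified: a ray, as slopes to the right and down, at radius r is drawn at 1 + k1 r^2 times it, then the intrinsics apply), "world_from_camera" (4x4, takes a point from camera to world coordinates). Camera axes: x right, y down, z forward; pixel columns grow to the right and rows downward; lengths in m; the calibration is good to about 2 mm. A picture is of the moment at which its call begins: read the wrist's pose just before it. get_calibration takes no time and is no camera call; for the wrist camera it gives the pose at the moment of the call.
- ctrl.hand_in(): hands the job in; it is judged then, once.
The state is a dict: "time": time; "joints": joint angles; "qvel": joint speeds; "tau": joint torques, N m; "tool_pos": TCP position; "ee_rot": TCP orientation; "force": force on the tool from outside, world axes, zero at the start; "moment": the same for the moment, N m; "opening": finger opening in m; "grasp_force": force on a finger pad.
Only numpy, scipy, OpenCV 4.12 (cv2) and the standard library are available. Lean on these libraries where they do the work, as an engineer would, in place of code of your own. Each camera call takes 0.05 s, during which the arm holds its last target. There are 200 camera calls.

## Working session

There is one attempt and no reset: what is moved stays moved. The work goes in short steps, Python scripts to look and compute and a tool call to move; the robot and the scene stay as the last step left them, time stands still between calls to the robot, and variables do not carry over. Pictures are saved under pics/ and viewed, at most 10 in all, crops included, and the job is handed in when it is done.

Besides the shell and the picture viewer there is one more tool, called after "Emit:" by a JSON object that holds its "name" and its "arguments", one argument or row to a line. carry_out: Moves the arm, as the interface text tells. Its arguments: {"type":"object","properties":{"plan":{"type":"array","items":{"type":"object","properties":{"travel":{"type":"array","items":{"type":"number"}},"spin":{"type":"number"},"claw":{"type":"number"}}}},"force":{"type":"number"}},"required":["plan"]}

```bash
mkdir -p pics; ls; cat > h.py <<'E'
import numpy as np, cv2
from cell import ctrl
def ray(cal,px):
    K=np.array(cal["K"]);k1=cal["k1"];T=np.array(cal["world_from_camera"])
    px=np.atleast_2d(np.array(px,float))
    d=np.c_[(px[:,0]-K[0,2])/K[0,0],(px[:,1]-K[1,2])/K[1,1]]
    u=d.copy()
    for _ in range(20): u=d/(1+k1*(u**2).sum(1,keepdims=True))
    return T[:3,3], np.c_[u,np.ones(len(u))]@T[:3,:3].T
def plane(cal,px,z):
    o,d=ray(cal,px); return o+d*((z-o[2])/d[:,2:])
def proj(cal,P):
    K=np.array(cal["K"]);T=np.array(cal["world_from_camera"])
    c=(np.atleast_2d(P)-T[:3,3])@T[:3,:3]; u=c[:,:2]/c[:,2:]
    u=u*(1+cal["k1"]*(u**2).sum(1,keepdims=True)); return u*[K[0,0],K[1,1]]+[K[0,2],K[1,2]]
def snap(name,f):
    cal=ctrl.get_calibration(name); im=ctrl.camera(name)
    cv2.imwrite("pics/"+f+".png",im[:,:,::-1]); np.save("pics/"+f+".npy",cal,allow_pickle=True); return cal,im
def load(f): return np.load("pics/"+f+".npy",allow_pickle=True).item(), cv2.imread("pics/"+f+".png")[:,:,::-1]
E
python3 - <<'E'
from h import *
s=ctrl.observe();print(s)
for n in("top","scene"):
    c,i=snap(n,n+"0");print(np.array(c["world_from_camera"]).round(3).tolist(),c["k1"],c["K"])
E
```

```text
pics
{'time': 0.0, 'joints': array([ 1.2321816 ,  0.62934634,  0.03843863,  1.5183866 , -0.02702461,
        0.99632365, -0.01999826]), 'qvel': array([-1.21994208e-03, -7.94782627e-04, -2.08551234e-04, -7.67637267e-06,
       -1.41227954e-03,  1.42716645e-03, -4.87194924e-04]), 'tau': array([ 6.29326018e-05, -5.63419175e+01,  1.22631177e+00, -1.93451160e+01,
        1.09681534e-02,  1.03109048e-02,  2.19728065e-06]), 'tool_pos': array([ 0.17500033, -0.62532954,  0.23038296]), 'ee_rot': array([-9.63846821e-04,  9.90711102e-01,  1.35980020e-01, -1.34174631e-04]), 'force': array([0.66643356, 1.12100574, 0.0072867 ]), 'moment': array([-0.03499332,  0.05090231, -0.05372399]), 'grasp_force': 0.0, 'opening': 0.08519969923321273}
[[-0.01, -0.992, 0.126, 0.34], [-1.0, 0.01, -0.001, -0.162], [-0.0, -0.126, -0.992, 1.601], [0.0, 0.0, 0.0, 1.0]] 0.011162943071904947 [[430.74644645   0.         324.83452328]
 [  0.         430.74644645 199.19085331]
 [  0.           0.           1.        ]]
[[0.745, 0.368, -0.556, 1.244], [0.667, -0.415, 0.619, -0.956], [-0.003, -0.832, -0.555, 0.759], [0.0, 0.0, 0.0, 1.0]] 0.008892992346093762 [[421.08850575   0.         320.20145071]
 [  0.         421.08850575 200.20078725]
 [  0.           0.           1.        ]]
```

View pics/top0.png

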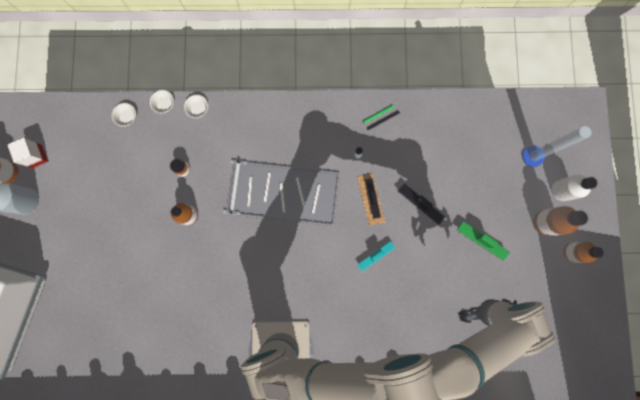

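View pics/scene0.png

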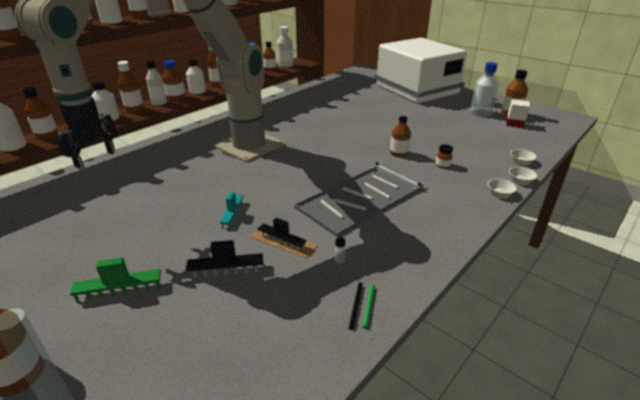

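The top view shows the tray at about (230–338, 158–222) with the fence at its left end (235,186). The target rake is on the cork pad at (371,198). The larger black rake (420,203) and the green and turquoise ones are decoys. The vial is at (359,151).

```bash
python3 - <<'E'
from h import *
c,i=load("top0")
cr=i[140:235,220:400]; cv2.imwrite("pics/c1.png",cv2.resize(cr,None,fx=4.4,fy=4.4,interpolation=cv2.INTER_CUBIC)[:,:,::-1])
hsv=cv2.cvtColor(i,cv2.COLOR_RGB2HSV)
# cork
m=cv2.inRange(hsv,(8,90,70),(25,255,255)); m[:,:340]=0;m[:,400:]=0;m[:160]=0;m[235:]=0
full=cv2.minAreaRect(cv2.findNonZero(m)); b=cv2.boxPoints(full); P=plane(c,b,0.003)
print("cork",full,P.mean(0),[np.linalg.norm(P[k]-P[k-1]).round(4) for k in range(4)])
e=P[1]-P[0];f=P[2]-P[1];l=e if np.linalg.norm(e)>np.linalg.norm(f) else f;print("ang",np.degrees(np.arctan2(l[1],l[0])))
print("tray corners", plane(c,[(232,158),(338,172),(332,222),(225,211)],0.014))
print("vial,bottle,jar",plane(c,[(359,154),(182,214),(180,168)],0.04))
# rods
g=cv2.cvtColor(i,cv2.COLOR_RGB2GRAY);sub=np.zeros_like(g);sub[165:218,241:332]=g[165:218,241:332]
print(np.median(g[165:218,241:332]))
E
```

```text
cork ((370.262939453125, 198.79922485351562), (49.82978439331055, 14.964205741882324), 75.25643920898438) [ 0.54408724 -0.33323163  0.003     ] [np.float64(0.187), np.float64(0.0566), np.float64(0.1873), np.float64(0.0557)]
ang -166.79464019572302
tray corners [[ 0.70183218  0.18369889  0.014     ]
 [ 0.64438165 -0.21382179  0.014     ]
 [ 0.45720778 -0.1890736   0.014     ]
 [ 0.5020079   0.20617716  0.014     ]]
vial,bottle,jar [[ 0.7062908  -0.29163445  0.04      ]
 [ 0.49001866  0.35591802  0.04      ]
 [ 0.66016647  0.36863229  0.04      ]]
138.0
```

View pics/c1.png

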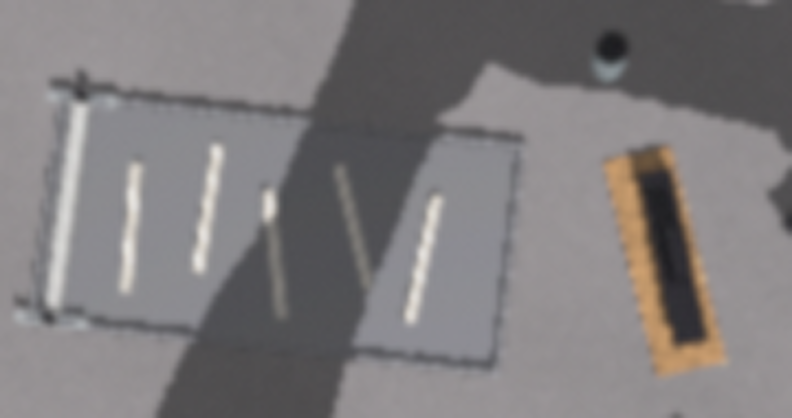

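The crop shows the rods as five bars 20–35 px from one another, the fence bar at far left (crop x≈65), and the rake along the pad with its grip near (675,258). I'm moving above the rake.

Emit:
{"name": "carry_out", "arguments": {
  "plan": [
    {"travel":[6,-2.5,0],"spin":2.4},
    {"travel":[12,-5,0],"spin":2.4},
    {"travel":[18,-7.5,0],"spin":2.4},
    {"travel":[24,-10,0],"spin":2.4},
    {"travel":[30,-12.5,0],"spin":2.4},
    {"travel":[36,-15,0],"spin":2.4},
    {"travel":[40,-17,0],"spin":2.4},
    {"travel":[42.4,-18,0],"spin":2.4},
    {"travel":[42.4,-18,0],"spin":2.4},
    {"travel":[42.4,-18,0],"spin":2.4}
  ]
}}

```text
invalid input
```

```bash
python3 - <<'E'
from h import *
s=ctrl.observe();print(s["time"],s["tool_pos"],s["ee_rot"],s["force"],np.abs(s["qvel"]).max())
c,i=snap("wrist","w1");print(np.array(c["world_from_camera"]).round(3).tolist())
snap("top","top1")
E
```

```text
0.1 [ 0.17496134 -0.62541035  0.23049643] [-8.55547387e-04  9.90716572e-01  1.35940883e-01 -1.37241569e-04] [-0.80862026  0.73108197 -0.23783353] 0.00219333434944392
[[0.269, -0.921, -0.28, 0.246], [-0.963, -0.258, -0.077, -0.606], [-0.002, 0.29, -0.957, 0.373], [0.0, 0.0, 0.0, 1.0]]
```

View pics/w1.png

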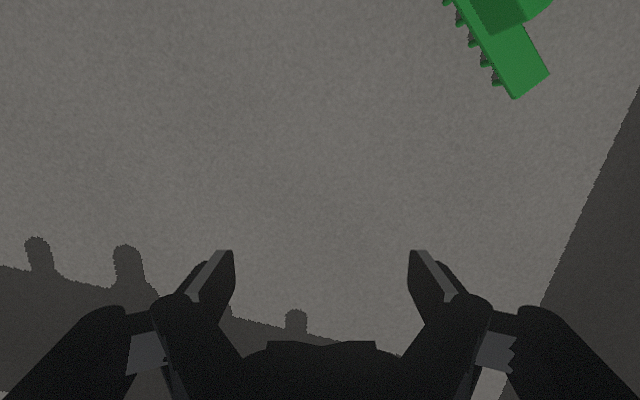

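The move was refused (likely because the rows lacked "claw"). The picture only shows bare bench and the green decoy at the upper right. I'll retry with the claw given.

Emit:
{"name": "carry_out", "arguments": {
  "plan": [
    {"travel":[6,-2.5,0],"spin":2.4,"claw":-1},
    {"travel":[12,-5,0],"spin":2.4,"claw":-1},
    {"travel":[18,-7.5,0],"spin":2.4,"claw":-1},
    {"travel":[24,-10,0],"spin":2.4,"claw":-1},
    {"travel":[30,-12.5,0],"spin":2.4,"claw":-1},
    {"travel":[36,-15,0],"spin":2.4,"claw":-1},
    {"travel":[40,-17,0],"spin":2.4,"claw":-1},
    {"travel":[42.4,-18,0],"spin":2.4,"claw":-1},
    {"travel":[42.4,-18,0],"spin":2.4,"claw":-1},
    {"travel":[42.4,-18,0],"spin":2.4,"claw":-1}
  ],
  "force": 60
}}

```text
time: 1.45
tool_pos: [0.5335, -0.3399, 0.2311]
ee_rot: [0.0, 0.993, 0.114, -0.001]
force: [-0.2, 0.2, -0.4]
opening: 0.0856
grasp_force: 0.0
```

```bash
python3 - <<'E'
from h import *
s=ctrl.observe();print(s["time"],s["tool_pos"],s["ee_rot"],s["force"],np.abs(s["qvel"]).max())
c,i=snap("wrist","w2");print(np.array(c["world_from_camera"]).round(3).tolist())
snap("top","top1")
E
```

```text
1.45 [ 0.53348897 -0.33985013  0.23112593] [ 3.72318690e-04  9.93446912e-01  1.14291152e-01 -7.92469318e-04] [-0.19322254  0.24531322 -0.36143798] 0.019058724572617123
[[0.227, -0.932, -0.284, 0.605], [-0.974, -0.217, -0.067, -0.323], [0.001, 0.292, -0.956, 0.374], [0.0, 0.0, 0.0, 1.0]]
```

View pics/w2.png

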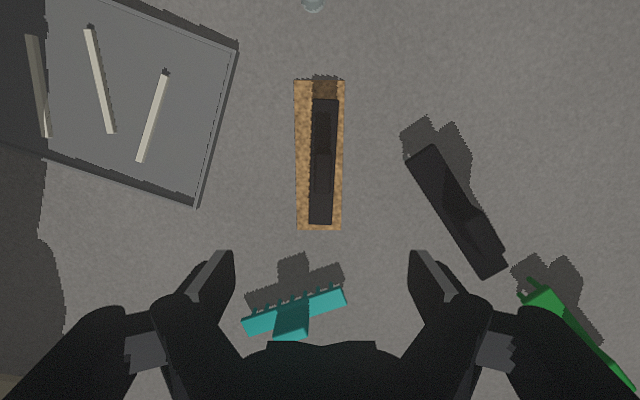

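The wrist view shows the target rake on its cork at (295–344, 78–230), its plate (308–339, 97–225); the big black, turquoise and green rakes are clear of it.

```bash
python3 - <<'E'
from h import *
c,i=load("w2")
hsv=cv2.cvtColor(i,cv2.COLOR_RGB2HSV)
m=cv2.inRange(hsv,(8,80,50),(25,255,255)); m[:70]=0;m[240:]=0;m[:,:280]=0;m[:,360:]=0
r=cv2.minAreaRect(cv2.findNonZero(m)); P=plane(c,cv2.boxPoints(r),.003)
def rep(n,P):
    e=P[1]-P[0];f=P[2]-P[1];l=e if np.linalg.norm(e)>np.linalg.norm(f) else f
    print(n,P.mean(0).round(4),np.linalg.norm(e).round(3),np.linalg.norm(f).round(3),np.degrees(np.arctan2(l[1],l[0]))%180)
rep("cork",P)
d=((i.max(2)<60)).astype(np.uint8);d[:92]=0;d[232:]=0;d[:,:300]=0;d[:,345:]=0
n,lab,st,_=cv2.connectedComponentsWithStats(d);k=1+np.argmax(st[1:,4])
q=cv2.findNonZero((lab==k).astype(np.uint8));r=cv2.minAreaRect(q)
print(r,st[k])
rep("rake plate",plane(c,cv2.boxPoints(r),.031))
print("manual",plane(c,[(312,98),(339,98),(332,225),(308,223)],.031).mean(0))
s=ctrl.observe();T=s["tool_pos"];print(proj(c,[T,[T[0],T[1],0]]))
print("tray -x corners",plane(c,[(237,45),(196,207)],.014))
for n,z in(("vial",0.0),):print(plane(c,[(312,4)],z))
E
```

```text
cork [ 0.5443 -0.335   0.003 ] 0.058 0.188 14.457274308804045
((321.7692565917969, 161.15383911132812), (26.292789459228516, 125.69506072998047), 3.1798300743103027) [ 309   98   30  127 3107]
rake plate [ 0.5438 -0.3383  0.031 ] 0.148 0.029 9.256525201623445
manual [ 0.5442515 -0.3394684  0.031    ]
[[321.75011572 253.30461525]
 [321.14068555 169.05431654]]
tray -x corners [[ 0.64914393 -0.21854429  0.014     ]
 [ 0.45119284 -0.19439786  0.014     ]]
[[ 0.7096832  -0.28885711  0.        ]]
```

Emit:
{"name": "carry_out", "arguments": {
  "plan": [
    {"travel":[1.1,0.1,5],"spin":3.7,"claw":-1},
    {"travel":[1.1,0.1,10],"spin":3.7,"claw":-1},
    {"travel":[1.1,0.1,14],"spin":3.7,"claw":-1},
    {"travel":[1.1,0.1,17],"spin":3.7,"claw":-1},
    {"travel":[1.1,0.1,19.2],"spin":3.7,"claw":-1},
    {"travel":[1.1,0.1,19.2],"spin":3.7,"claw":-1},
    {"travel":[1.1,0.1,19.2],"spin":3.7,"claw":-1}
  ]
}}

```text
time: 2.42
tool_pos: [0.5459, -0.3381, 0.0403]
ee_rot: [0.001, 0.997, 0.082, 0.0]
force: [0.2, -0.4, 1.3]
opening: 0.0854
grasp_force: 0.0
```

Emit:
{"name": "carry_out", "arguments": {
  "plan": [
    {"travel":[0,0,0],"spin":0,"claw":0.9},
    {"travel":[0,0,0],"spin":0,"claw":0.9},
    {"travel":[0,0,0],"spin":0,"claw":0.9},
    {"travel":[0,0,0],"spin":0,"claw":0.9},
    {"travel":[0,0,0],"spin":0,"claw":0.9},
    {"travel":[0,0,0],"spin":0,"claw":0.9},
    {"travel":[0,0,0],"spin":0,"claw":0.9},
    {"travel":[0,0,0],"spin":0,"claw":0.9}
  ],
  "force": 60
}}

```text
time: 3.42
tool_pos: [0.5461, -0.3369, 0.0396]
ee_rot: [0.0, 0.997, 0.083, 0.0]
force: [-0.5, 0.3, 5.0]
opening: 0.0173
grasp_force: 60.1
```

Emit:
{"name": "carry_out", "arguments": {
  "plan": [
    {"travel":[0,0,-3],"spin":0,"claw":0.9},
    {"travel":[0,0,-7],"spin":0,"claw":0.9},
    {"travel":[0,0,-10],"spin":0,"claw":0.9},
    {"travel":[0.8,-4,-10],"spin":6,"claw":0.9},
    {"travel":[1.7,-8,-10],"spin":12,"claw":0.9},
    {"travel":[2.6,-12,-10],"spin":16.5,"claw":0.9},
    {"travel":[3.3,-15.2,-10],"spin":16.5,"claw":0.9},
    {"travel":[3.3,-15.2,-10],"spin":16.5,"claw":0.9},
    {"travel":[3.3,-15.2,-10],"spin":16.5,"claw":0.9}
  ]
}}

```text
time: 4.55
tool_pos: [0.5529, -0.1821, 0.1388]
ee_rot: [0.0, 0.998, -0.061, -0.0]
force: [-0.6, -0.2, -1.9]
opening: 0.0174
grasp_force: 59.3
```

```bash
python3 - <<'E'
from h import *
s=ctrl.observe();print(s["time"],s["tool_pos"],s["ee_rot"],s["force"])
_,w=snap("wrist","w3"); c,i=load("top1")
cr=i[140:235,220:400]; t=cv2.resize(cr,None,fx=3.2,fy=3.2,interpolation=cv2.INTER_CUBIC)
a=np.zeros((300,640,3),np.uint8); a[:,:576]=t[:300,:576]
cv2.imwrite("pics/c3.png",cv2.resize(np.vstack([a,w]),None,fx=.85,fy=.85)[:,:,::-1])
E
```

```text
4.55 [ 0.55287413 -0.1821465   0.13883227] [ 3.77858563e-04  9.98144920e-01 -6.08800370e-02 -4.42767451e-04] [-0.58047919 -0.18082479 -1.90855463]
```

View pics/c3.png

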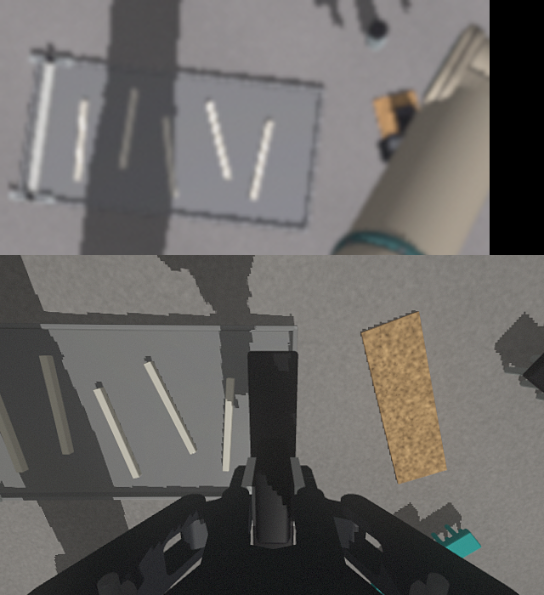

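The wrist view shows the held rake, aligned with the tray. Rod 4 is just left of it at (228,425 in the scaled view) and the empty cork is to the right. I'll check the clearances in the tool frame.

```bash
python3 - <<'E'
from h import *
c,w=load("w3")
T=np.array([0.5529,-0.1821,0.1388]);a=2*np.arctan2(-.0609,.9981);X=np.array([np.cos(a),np.sin(a)]);Y=np.array([np.sin(a),-np.cos(a)])
print("ang",np.degrees(a))
def tf(P): d=P[:,:2]-T[:2]; return np.c_[d@X,d@Y].round(4)
f=lambda x,y:(x/.85,(y/.85)-300)
print("rod4 ends",tf(plane(c,[f(231,378),f(235,380),f(229,470),f(223,470)],.012)))
print("rod3 ends",tf(plane(c,[f(148,358),f(193,452)],.012)))
print("tray wall -x top",tf(plane(c,[f(291,316),f(294,316)],.014)),"long walls",tf(plane(c,[f(50,328),f(240,327),f(50,490),f(150,489)],.014)))
hsv=cv2.cvtColor(w,cv2.COLOR_RGB2HSV);m=cv2.inRange(hsv,(8,80,50),(25,255,255));m[:,:400]=0;m[300:]=0
r=cv2.minAreaRect(cv2.findNonZero(m));P=plane(c,cv2.boxPoints(r),.003)
e=P[1]-P[0];g=P[2]-P[1];l=e if np.linalg.norm(e)>np.linalg.norm(g) else g
print("cork",P.mean(0),np.linalg.norm(e),np.linalg.norm(g),np.degrees(np.arctan2(l[1],l[0]))%180)
c,i=load("top1");g=lambda x,y:(220+x/.85/3.2,140+y/.85/3.2)
print("fence bar right edge (face) top z .018",tf(plane(c,[g(52,64),g(38,192)],.018)))
print("rods",tf(plane(c,[g(84,100),g(78,180),g(135,90),g(123,167)],.012)))
E
```

```text
ang -6.983253075485977
rod4 ends [[ 0.0428 -0.0442]
 [ 0.0407 -0.04  ]
 [-0.0657 -0.0518]
 [-0.0657 -0.0589]]
rod3 ends [[ 0.0631 -0.129 ]
 [-0.0425 -0.0924]]
tray wall -x top [[0.1034 0.0183]
 [0.1034 0.0213]] long walls [[ 0.0912 -0.2194]
 [ 0.0933 -0.0323]
 [-0.0902 -0.2659]
 [-0.0898 -0.1477]]
cork [ 0.5451323  -0.33523559  0.003     ] 0.059987656310578216 0.1940524780525727 15.262806383630192
fence bar right edge (face) top z .018 [[ 0.0846 -0.3509]
 [-0.0928 -0.3456]]
rods [[ 0.0407 -0.3016]
 [-0.07   -0.295 ]
 [ 0.0624 -0.2337]
 [-0.0454 -0.2364]]
```

Emit:
{"name": "carry_out", "arguments": {
  "plan": [
    {"travel":[0,-1,4],"spin":0,"claw":0.9},
    {"travel":[0,-1,7],"spin":0,"claw":0.9},
    {"travel":[0,-1,9],"spin":0,"claw":0.9},
    {"travel":[0,-1,9.6],"spin":0,"claw":0.9},
    {"travel":[0,-1,9.6],"spin":0,"claw":0.9},
    {"travel":[0,-1,9.6],"spin":0,"claw":0.9}
  ]
}}

```text
time: 5.35
tool_pos: [0.5552, -0.1722, 0.0442]
ee_rot: [0.0, 0.998, -0.061, 0.001]
force: [-0.5, 0.4, -2.2]
opening: 0.0174
grasp_force: 59.3
```

Emit:
{"name": "carry_out", "arguments": {
  "plan": [
    {"travel":[0,-0.5,0],"spin":0,"claw":0.9},
    {"travel":[0,-1.3,0],"spin":0,"claw":0.9},
    {"travel":[0,-2.1,0],"spin":0,"claw":0.9},
    {"travel":[0,-2.9,0],"spin":0,"claw":0.9},
    {"travel":[0,-3.7,0],"spin":0,"claw":0.9},
    {"travel":[0,-4.5,0],"spin":0,"claw":0.9},
    {"travel":[0,-5.3,0],"spin":0,"claw":0.9},
    {"travel":[0,-6.1,0],"spin":0,"claw":0.9},
    {"travel":[0,-6.9,0],"spin":0,"claw":0.9},
    {"travel":[0,-7.7,0],"spin":0,"claw":0.9}
  ]
}}

```text
time: 6.6
tool_pos: [0.5639, -0.0946, 0.0433]
ee_rot: [0.0, 0.998, -0.061, 0.0]
force: [-0.5, 0.8, -2.0]
opening: 0.0173
grasp_force: 59.3
```

Emit:
{"name": "carry_out", "arguments": {
  "plan": [
    {"travel":[0,-0.8,0.1],"spin":0,"claw":0.9},
    {"travel":[0,-1.6,0.1],"spin":0,"claw":0.9},
    {"travel":[0,-2.4,0.1],"spin":0,"claw":0.9},
    {"travel":[0,-3.2,0.1],"spin":0,"claw":0.9},
    {"travel":[0,-4.0,0.1],"spin":0,"claw":0.9},
    {"travel":[0,-4.8,0.1],"spin":0,"claw":0.9},
    {"travel":[0,-5.6,0.1],"spin":0,"claw":0.9},
    {"travel":[0,-6.4,0.1],"spin":0,"claw":0.9},
    {"travel":[0,-7.2,0.1],"spin":0,"claw":0.9},
    {"travel":[0,-8.0,0.1],"spin":0,"claw":0.9}
  ]
}}

```text
time: 7.85
tool_pos: [0.5737, -0.0152, 0.0423]
ee_rot: [0.0, 0.998, -0.061, 0.0]
force: [-0.0, -0.8, -2.0]
opening: 0.017
grasp_force: 59.3
```

Emit:
{"name": "carry_out", "arguments": {
  "plan": [
    {"travel":[0,-0.8,0],"spin":0,"claw":0.9},
    {"travel":[0,-1.6,0],"spin":0,"claw":0.9},
    {"travel":[0,-2.4,0],"spin":0,"claw":0.9},
    {"travel":[0,-3.2,0],"spin":0,"claw":0.9},
    {"travel":[0,-4.0,0],"spin":0,"claw":0.9},
    {"travel":[0,-4.8,0],"spin":0,"claw":0.9},
    {"travel":[0,-5.6,0],"spin":0,"claw":0.9},
    {"travel":[0,-6.4,0],"spin":0,"claw":0.9},
    {"travel":[0,-7.2,0],"spin":0,"claw":0.9}
  ]
}}

```text
time: 8.98
tool_pos: [0.5823, 0.0562, 0.0423]
ee_rot: [0.0, 0.998, -0.061, -0.0]
force: [0.0, -1.1, -1.7]
opening: 0.0175
grasp_force: 59.4
```

```bash
python3 - <<'E'
from h import *
s=ctrl.observe();print(s["time"],s["tool_pos"],s["ee_rot"],s["force"],s["moment"])
c,i=snap("wrist","w4");c,t=snap("scene","s4")
tr=cv2.resize(t[130:260,270:460],(640,438))[:,:]
cv2.imwrite("pics/c4.png",cv2.resize(np.vstack([tr,i]),None,fx=.71,fy=.71)[:,:,::-1])
E
```

```text
8.975 [0.58234431 0.0562334  0.04230149] [ 1.93477920e-05  9.98150144e-01 -6.07971072e-02 -2.26207293e-05] [ 0.03226209 -1.0589988  -1.70009484] [-0.14757265  0.01841132  0.05053373]
```

View pics/c4.png

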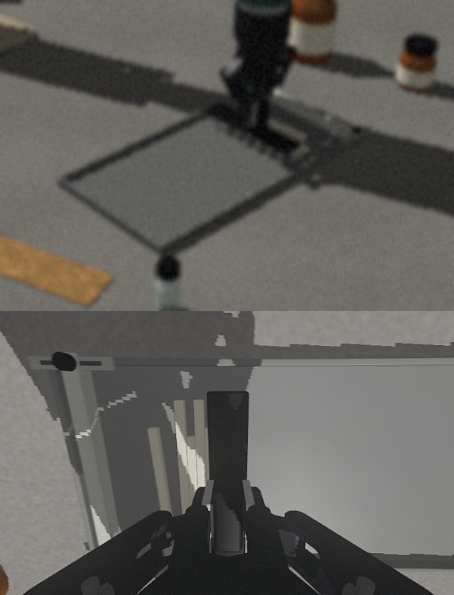

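The views show all five rods ahead of the rake in a row forming by the fence, with nothing left behind. The fence bar's edge runs about (90,375)–(118,535) in the wrist half.

```bash
python3 - <<'E'
from h import *
c,w=load("w4")
T=np.array([0.58234,0.05623]);a=2*np.arctan2(-.0608,.9981);X=np.array([np.cos(a),np.sin(a)]);Y=np.array([np.sin(a),-np.cos(a)])
f=lambda x,y:(x/.71,y/.71-438)
for z,p in((.018,[f(90,375),f(118,535)]),(.012,[f(149,428),f(158,510),f(205,400)])):
    d=plane(c,p,z)[:,:2]-T;print(np.c_[d@X,d@Y].round(4))
E
```

```text
[[ 0.0829 -0.1026]
 [-0.0588 -0.1034]]
[[ 0.042  -0.0657]
 [-0.036  -0.0657]
 [ 0.0648 -0.0183]]
```

Emit:
{"name": "carry_out", "arguments": {
  "plan": [
    {"travel":[0,-0.6,0],"spin":0,"claw":0.9},
    {"travel":[0,-1.2,0],"spin":0,"claw":0.9},
    {"travel":[0,-1.8,0],"spin":0,"claw":0.9},
    {"travel":[0,-2.4,0],"spin":0,"claw":0.9},
    {"travel":[0,-3.0,0],"spin":0,"claw":0.9}
  ]
}}

```text
time: 9.7
tool_pos: [0.586, 0.0859, 0.0423]
ee_rot: [0.0, 0.998, -0.061, 0.0]
force: [0.7, 0.3, -2.1]
opening: 0.0173
grasp_force: 59.3
```

Emit:
{"name": "carry_out", "arguments": {
  "plan": [
    {"travel":[0,-0.4,0],"spin":0,"claw":0.9},
    {"travel":[0,-0.8,0],"spin":0,"claw":0.9},
    {"travel":[0,-1.2,0],"spin":0,"claw":0.9},
    {"travel":[0,-1.5,0],"spin":0,"claw":0.9},
    {"travel":[0,-1.6,0],"spin":0,"claw":0.9}
  ]
}}

```text
time: 10.32
tool_pos: [0.5879, 0.1017, 0.0423]
ee_rot: [-0.0, 0.998, -0.061, 0.0]
force: [-0.1, -0.7, -2.2]
opening: 0.0172
grasp_force: 59.3
```

Emit:
{"name": "carry_out", "arguments": {
  "plan": [
    {"travel":[0,-0.1,0],"spin":0,"claw":0.9},
    {"travel":[0,-0.2,0],"spin":0,"claw":0.9}
  ]
}}

```text
time: 10.58
tool_pos: [0.5882, 0.1033, 0.0423]
ee_rot: [0.0, 0.998, -0.061, 0.0]
force: [-0.1, -0.8, -1.5]
opening: 0.0175
grasp_force: 59.3
```

Emit:
{"name": "carry_out", "arguments": {
  "plan": [
    {"travel":[0,-0.1,0],"spin":0,"claw":0.9},
    {"travel":[0,-0.2,0],"spin":0,"claw":0.9}
  ]
}}

```text
time: 10.82
tool_pos: [0.5884, 0.1054, 0.0423]
ee_rot: [-0.0, 0.998, -0.061, 0.0]
force: [-0.2, -0.9, -2.9]
opening: 0.0171
grasp_force: 59.3
```

Now at −5.0 cm; I'll feel on in 1 mm steps, one short call at a time.

Emit:
{"name": "carry_out", "arguments": {
  "plan": [
    {"travel":[0,-0.1,0],"spin":0,"claw":0.9},
    {"travel":[0,-0.1,0],"spin":0,"claw":0.9}
  ]
}}

```text
time: 11.08
tool_pos: [0.5885, 0.1066, 0.0423]
ee_rot: [-0.0, 0.998, -0.061, 0.0]
force: [0.3, -0.1, -1.8]
opening: 0.0174
grasp_force: 59.3
```

Emit:
{"name": "carry_out", "arguments": {
  "plan": [
    {"travel":[0,-0.1,0],"spin":0,"claw":0.9},
    {"travel":[0,-0.1,0],"spin":0,"claw":0.9}
  ]
}}

```text
time: 11.32
tool_pos: [0.5887, 0.1075, 0.0423]
ee_rot: [-0.0, 0.998, -0.061, 0.0]
force: [-0.5, 0.5, -2.1]
opening: 0.0171
grasp_force: 59.3
```

Emit:
{"name": "carry_out", "arguments": {
  "plan": [
    {"travel":[0,-0.1,0],"spin":0,"claw":0.9},
    {"travel":[0,-0.1,0],"spin":0,"claw":0.9}
  ]
}}

```text
time: 11.58
tool_pos: [0.5888, 0.1085, 0.0423]
ee_rot: [-0.0, 0.998, -0.061, 0.0]
force: [0.0, 0.0, -2.1]
opening: 0.0171
grasp_force: 59.3
```

Emit:
{"name": "carry_out", "arguments": {
  "plan": [
    {"travel":[0,-0.1,0],"spin":0,"claw":0.9},
    {"travel":[0,-0.1,0],"spin":0,"claw":0.9}
  ]
}}

```text
time: 11.82
tool_pos: [0.5889, 0.1095, 0.0423]
ee_rot: [-0.0, 0.998, -0.061, 0.0]
force: [0.2, -0.1, -1.9]
opening: 0.0172
grasp_force: 59.4
```

Emit:
{"name": "carry_out", "arguments": {
  "plan": [
    {"travel":[0,-0.1,0],"spin":0,"claw":0.9},
    {"travel":[0,-0.1,0],"spin":0,"claw":0.9}
  ]
}}

```text
time: 12.08
tool_pos: [0.589, 0.1105, 0.0423]
ee_rot: [-0.0, 0.998, -0.061, 0.0]
force: [0.3, 0.4, -2.3]
opening: 0.0173
grasp_force: 59.4
```

Emit:
{"name": "carry_out", "arguments": {
  "plan": [
    {"travel":[0,-0.1,0],"spin":0,"claw":0.9},
    {"travel":[0,-0.1,0],"spin":0,"claw":0.9}
  ]
}}

```text
time: 12.32
tool_pos: [0.5891, 0.1115, 0.0423]
ee_rot: [-0.0, 0.998, -0.061, 0.0]
force: [-0.1, 0.5, -1.8]
opening: 0.0175
grasp_force: 59.3
```

```bash
python3 - <<'E'
from h import *
s=ctrl.observe();print(s["tool_pos"],s["force"],s["moment"])
c,i=snap("wrist","w5");cv2.imwrite("pics/c5.png",cv2.resize(i[50:330,60:400],None,fx=2.1,fy=2.1,interpolation=cv2.INTER_CUBIC)[:,:,::-1])
E
```

```text
[0.58912981 0.11151093 0.04234194] [-0.0720198   0.49438768 -1.80345372] [-0.08572772  0.02444468 -0.04032796]
```

View pics/c5.png

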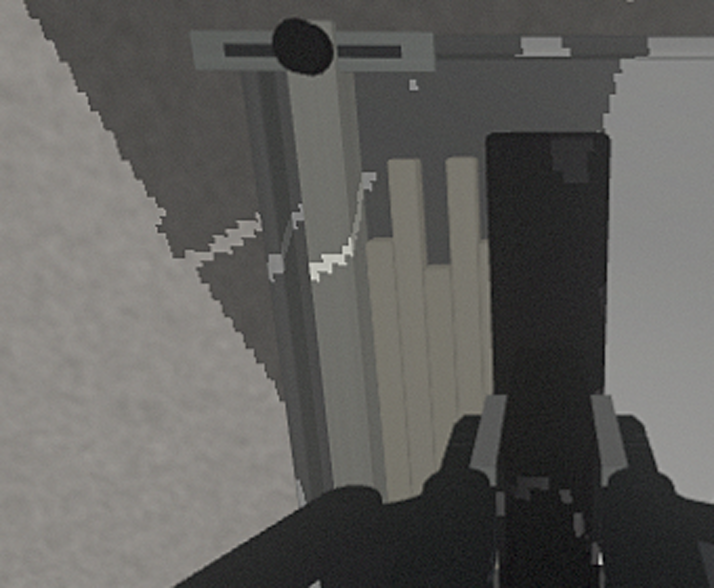

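The view shows all five rods parallel and side by side at (370–490, 160–500), almost on the fence face (≈(365–385)). I'll keep going in 1 mm steps.

Emit:
{"name": "carry_out", "arguments": {
  "plan": [
    {"travel":[0,-0.1,0],"spin":0,"claw":0.9},
    {"travel":[0,-0.1,0],"spin":0,"claw":0.9}
  ]
}}

```text
time: 12.62
tool_pos: [0.5892, 0.1125, 0.0423]
ee_rot: [-0.0, 0.998, -0.061, 0.0]
force: [0.0, -0.5, -1.3]
opening: 0.0173
grasp_force: 59.3
```

Emit:
{"name": "carry_out", "arguments": {
  "plan": [
    {"travel":[0,-0.1,0],"spin":0,"claw":0.9},
    {"travel":[0,-0.1,0],"spin":0,"claw":0.9}
  ]
}}

```text
time: 12.88
tool_pos: [0.5892, 0.1127, 0.0423]
ee_rot: [0.0, 0.998, -0.061, -0.0]
force: [-1.2, -1.7, -1.1]
opening: 0.0175
grasp_force: 59.4
```

Emit:
{"name": "carry_out", "arguments": {
  "plan": [
    {"travel":[0,-0.1,0],"spin":0,"claw":0.9},
    {"travel":[0,-0.1,0],"spin":0,"claw":0.9}
  ]
}}

```text
time: 13.12
tool_pos: [0.5892, 0.113, 0.0423]
ee_rot: [0.001, 0.998, -0.061, -0.0]
force: [-1.2, -4.3, -0.5]
opening: 0.0176
grasp_force: 59.5
```

Emit:
{"name": "carry_out", "arguments": {
  "plan": [
    {"travel":[0,-0.1,0],"spin":0,"claw":0.9},
    {"travel":[0,-0.1,0],"spin":0,"claw":0.9}
  ]
}}

```text
time: 13.38
tool_pos: [0.5892, 0.1131, 0.0423]
ee_rot: [0.001, 0.998, -0.061, -0.0]
force: [-1.3, -6.7, 1.0]
opening: 0.0173
grasp_force: 59.7
```

Emit:
{"name": "carry_out", "arguments": {
  "plan": [
    {"travel":[0,-0.1,0],"spin":0,"claw":0.9},
    {"travel":[0,-0.1,0],"spin":0,"claw":0.9}
  ]
}}

```text
time: 13.62
tool_pos: [0.5892, 0.1132, 0.0423]
ee_rot: [0.002, 0.998, -0.062, -0.0]
force: [-1.9, -8.2, 1.5]
opening: 0.0176
grasp_force: 59.8
```

Emit:
{"name": "carry_out", "arguments": {
  "plan": [
    {"travel":[0,-0.1,0],"spin":0,"claw":0.9},
    {"travel":[0,-0.1,0],"spin":0,"claw":0.9},
    {"travel":[0,-0.1,0],"spin":0,"claw":0.9},
    {"travel":[0,-0.1,0],"spin":0,"claw":0.9},
    {"travel":[0,-0.1,0],"spin":0,"claw":0.9},
    {"travel":[0,-0.1,0],"spin":0,"claw":0.9},
    {"travel":[0,-0.1,0],"spin":0,"claw":0.9},
    {"travel":[0,-0.1,0],"spin":0,"claw":0.9}
  ]
}}

```text
time: 14.62
tool_pos: [0.5892, 0.1133, 0.0423]
ee_rot: [0.002, 0.998, -0.062, -0.001]
force: [-1.9, -9.9, 0.8]
opening: 0.0171
grasp_force: 59.9
```

Held about 10 N for 1 s. Backing off and lifting.

Emit:
{"name": "carry_out", "arguments": {
  "plan": [
    {"travel":[0,0.2,0],"spin":0,"claw":0.9},
    {"travel":[0,0.5,0],"spin":0,"claw":0.9},
    {"travel":[0,1,0],"spin":0,"claw":0.9},
    {"travel":[0,2,0],"spin":0,"claw":0.9},
    {"travel":[0,4,0],"spin":0,"claw":0.9},
    {"travel":[0,6,-2],"spin":0,"claw":0.9},
    {"travel":[0,8,-6],"spin":0,"claw":0.9},
    {"travel":[0,12,-10],"spin":0,"claw":0.9},
    {"travel":[0,16,-10],"spin":0,"claw":0.9},
    {"travel":[0,16,-10],"spin":0,"claw":0.9}
  ]
}}

```text
time: 15.88
tool_pos: [0.5698, -0.0484, 0.1447]
ee_rot: [0.002, 0.998, -0.065, 0.001]
force: [0.5, -0.1, -2.6]
opening: 0.0175
grasp_force: 59.5
```

```bash
python3 - <<'E'
from h import *
s=ctrl.observe();T=s["tool_pos"];q=s["ee_rot"];print(s["time"],T,q,s["force"])
a=2*np.arctan2(q[2],q[1]);X=np.array([np.cos(a),np.sin(a)]);Y=np.array([np.sin(a),-np.cos(a)])
d=np.array([.546,-.336])-T[:2];print("to rest cm",100*d@X,100*d@Y,"spin",np.degrees(a)-13)
c,i=snap("wrist","w6");cv2.imwrite("pics/c6.png",i[:,:,::-1])
E
```

```text
15.875 [ 0.56983109 -0.04842629  0.14467685] [ 0.00159561  0.9978746  -0.06513136  0.001284  ] [ 0.47569342 -0.12448886 -2.61156054]
to rest cm 1.3751770216433492 28.823158343739276 spin -20.46880684664646
```

View pics/c6.png

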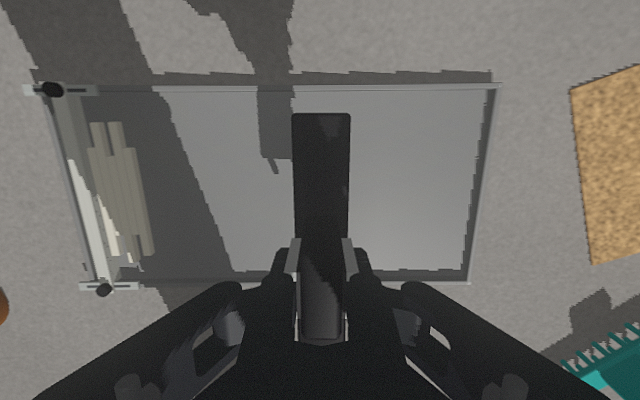

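The row lies tidy against the fence at (90–155, 120–260). The rake is free and the cork is at the right. Now back to the rest.

Emit:
{"name": "carry_out", "arguments": {
  "plan": [
    {"travel":[0.2,4,0],"spin":-4,"claw":0.9},
    {"travel":[0.4,8,0],"spin":-8,"claw":0.9},
    {"travel":[0.6,12,0],"spin":-12,"claw":0.9},
    {"travel":[0.8,16,0],"spin":-16,"claw":0.9},
    {"travel":[1,20,0],"spin":-20.5,"claw":0.9},
    {"travel":[1.2,24,0],"spin":-20.5,"claw":0.9},
    {"travel":[1.3,27,0],"spin":-20.5,"claw":0.9},
    {"travel":[1.4,28.7,0],"spin":-20.5,"claw":0.9},
    {"travel":[1.4,28.7,0],"spin":-20.5,"claw":0.9},
    {"travel":[1.4,28.7,0],"spin":-20.5,"claw":0.9}
  ]
}}

```text
time: 17.18
tool_pos: [0.5501, -0.3257, 0.1422]
ee_rot: [-0.001, 0.993, 0.119, 0.0]
force: [-0.2, 0.5, -2.8]
opening: 0.0177
grasp_force: 59.6
```

Emit:
{"name": "carry_out", "arguments": {
  "plan": [
    {"travel":[-0.6,0.8,3],"spin":0,"claw":0.9},
    {"travel":[-0.6,0.8,6],"spin":0,"claw":0.9},
    {"travel":[-0.6,0.8,8.5],"spin":0,"claw":0.9},
    {"travel":[-0.6,0.8,9.3],"spin":0,"claw":0.9},
    {"travel":[-0.6,0.8,9.8],"spin":0,"claw":0.9},
    {"travel":[-0.6,0.8,9.8],"spin":0,"claw":0.9},
    {"travel":[-0.6,0.8,9.8],"spin":0,"claw":0.9}
  ]
}}

```text
time: 18.05
tool_pos: [0.5462, -0.3376, 0.0453]
ee_rot: [0.0, 0.993, 0.118, 0.001]
force: [-0.3, -0.5, -1.9]
opening: 0.0172
grasp_force: 59.6
```

Emit:
{"name": "carry_out", "arguments": {
  "plan": [
    {"travel":[0,0,0.2],"spin":0,"claw":0.9},
    {"travel":[0,0,0.4],"spin":0,"claw":0.9},
    {"travel":[0,0,0.5],"spin":0,"claw":0.9},
    {"travel":[0,0,0.5],"spin":0,"claw":0.9}
  ]
}}

```text
time: 18.55
tool_pos: [0.5455, -0.3373, 0.0397]
ee_rot: [-0.0, 0.993, 0.118, 0.0]
force: [-0.7, 0.6, 2.7]
opening: 0.0171
grasp_force: 60.2
```

On the cork (z = 0.0397, the same as at the grasp, reaction felt). Releasing.

Emit:
{"name": "carry_out", "arguments": {
  "plan": [
    {"travel":[0,0,0],"spin":0,"claw":-1},
    {"travel":[0,0,0],"spin":0,"claw":-1},
    {"travel":[0,0,0],"spin":0,"claw":-1},
    {"travel":[0,0,0],"spin":0,"claw":-1},
    {"travel":[0,0,0],"spin":0,"claw":-1},
    {"travel":[0,0,0],"spin":0,"claw":-1}
  ]
}}

```text
time: 19.3
tool_pos: [0.5455, -0.3373, 0.0393]
ee_rot: [0.0, 0.993, 0.118, 0.0]
force: [-0.2, 0.4, -0.7]
opening: 0.0855
grasp_force: 0.0
```

Emit:
{"name": "carry_out", "arguments": {
  "plan": [
    {"travel":[0,0,-2],"spin":0,"claw":-1},
    {"travel":[0,0,-5],"spin":0,"claw":-1},
    {"travel":[0,0,-9],"spin":0,"claw":-1},
    {"travel":[0,0,-14],"spin":0,"claw":-1},
    {"travel":[0,0,-19],"spin":0,"claw":-1},
    {"travel":[0,0,-19],"spin":0,"claw":-1},
    {"travel":[0,0,-19],"spin":0,"claw":-1}
  ]
}}

```text
time: 20.18
tool_pos: [0.5452, -0.3371, 0.2301]
ee_rot: [0.0, 0.993, 0.118, 0.0]
force: [-0.3, 0.1, -0.0]
opening: 0.0855
grasp_force: 0.0
```

```bash
python3 - <<'E'
from h import *
s=ctrl.observe();print(s["time"],s["tool_pos"],s["opening"])
c,i=snap("wrist","w7");_,t=snap("top","top7")
tr=cv2.resize(t[140:235,220:345],(421,320),interpolation=cv2.INTER_CUBIC)
a=np.zeros((320,640,3),np.uint8);a[:,:421]=tr
cv2.imwrite("pics/c7.png",cv2.resize(np.vstack([a,i]),None,fx=.83,fy=.83)[:,:,::-1])
d=((i.max(2)<60)).astype(np.uint8);d[:80]=0;d[240:]=0;d[:,:285]=0;d[:,355:]=0
n,lab,st,_=cv2.connectedComponentsWithStats(d);k=1+np.argmax(st[1:,4])
r=cv2.minAreaRect(cv2.findNonZero((lab==k).astype(np.uint8)));P=plane(c,cv2.boxPoints(r),.031)
e=P[1]-P[0];f=P[2]-P[1];l=e if np.linalg.norm(e)>np.linalg.norm(f) else f
print("rake",P.mean(0),np.linalg.norm(e),np.linalg.norm(f),np.degrees(np.arctan2(l[1],l[0]))%180)
E
```

```text
20.175 [ 0.54523888 -0.33711196  0.23005265] 0.08545664877682298
rake [ 0.54288694 -0.33720192  0.031     ] 0.027788511381059613 0.14828503957960007 14.215457675867924
```

View pics/c7.png

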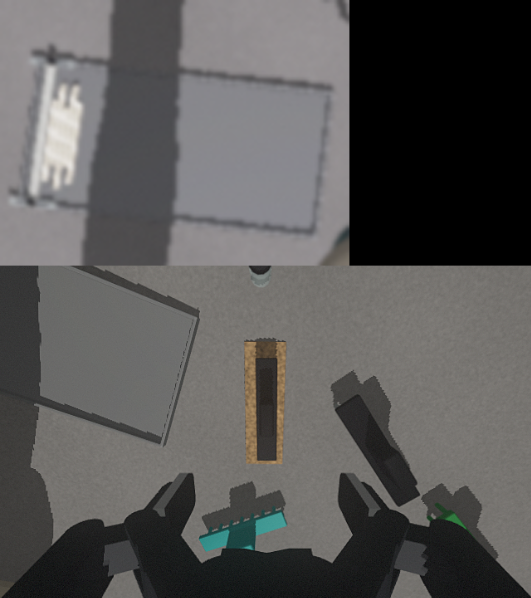

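The rake stands centred on its cork at (265,400), about 3 mm off centre and in line with it. The row is tidy at the fence (45–80, 85–190), so I'm handing in.

```bash
python3 -c "
from cell import ctrl
print(ctrl.hand_in())"
```

```text
the job is handed in; nothing more can be done
None
```

The job is handed in, with no verdict returned: the five rods lie in a parallel row against the fence, pressed at about 10 N for 1 s, and the rake stands back on its rest about 3 mm off centre, with the bottle, jar and vial left alone.

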